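# Reassemble the tie-line reel on its spindle

### The arm

A 6-joint arm with a two-finger parallel gripper is mounted at the origin on the work surface. World frame = base frame: x ahead of the robot, y to its left, z up, the work surface at z = 0. Lengths are in mm, angles in degrees, forces in N, time in s.
With the tool pointing down it reaches from about 400 to 825 mm from the base axis. Payload 7 kg.
Tool frame: the origin (TCP) lies at the very end of the fingers, on their centre line; the grasp point (between the pads) lies 19 mm behind it; z points along the fingers, y is the line along which they close (so a half turn about z gives the same grasp; the last joint's range is limited). The gripper opens to 85 mm and grips with 20 to 120 N. Pads are 22 mm wide; open, the fingers measure 114 mm over their backs; the gripper's body (76 mm by 85 mm) begins 54 mm behind the grasp point. The pads swing forward as they close: fully open they stand 13 mm farther back than shut.
Start: joints at [-57.978, 20.546, 0.682, 0, -70.136, -16.507], TCP at [180.538, -650.385, 231.302] pointing down, gripper open.
Joint ranges: [-176.03, 176.03], [-82.01, 121.73], [-58.28, 71.71], [-173.87, 95.51], [-174.79, -0.11], [-173.66, 173.66]. Speed limits (degrees/s): [136.94, 136.94, 172.46, 180, 180, 180].

### API

Orientations are given as a 3x3 rotation matrix whose columns are the frame's x, y, z axes.
In Python, from rig import telemetry, optics, job gives the robot as it stands.
- The arm moves only by the tool apply_moves, never from a script. Its argument "targets" is a list of rows, each an object of numbers: "x", "y", "z": the shift along the world's x, y, z in units of 30 mm (1.0 is 30 mm); "wx", "wy", "wz": the turn, a rotation vector about the world's x, y, z in rad. A call has 1 to 12 rows; each row shifts and turns the commanded pose from where the row before left it; what a row does not reach is not made up. A row lasts 1/12 s, in which the tool goes at most 41.7 mm and 7.16 degrees, less where a joint would pass 70% of its speed; a pose out of reach is approached as far as the arm can. A call is refused whole if a number of a shift passes 1 or a number of a turn 0.125, either way. A call with a gripper value outside its range is refused whole. "grip" is the finger opening in mm, from 0 to 85.4, set as the call begins (left out, the last holds). The fingers move at their own pace and stop on an object; "squeeze" is the grip in N (left out, the last holds). Time passes only in rows, so rows that do not move let the fingers close. It gives the time, the measured TCP pose, the force, the opening and the grip force at its end, in the units of the state.
- telemetry.get_state(): the state, without advancing time (a new reading comes with each control period).
- optics.grab_frame(name): name is "scene" or "top" or "wrist"; returns a dict with "image" (480x640x3 uint8, red, green, blue), "K" (3x3 intrinsics, pixels), "R" (3x3) and "t" (3): a world point X has camera coordinates R X + t; the wrist camera has in their place "tool_from_camera" (4x4, takes a point from camera to tool coordinates, whose origin is the TCP and whose axes are the flange's). Camera axes: x right, y down, z forward; pixel columns grow to the right and rows downward; lengths in mm; the calibration is good to about 2 mm. A picture is of the moment at which its call begins: read the wrist's pose just before it. There is no depth.
- job.finish_job(): hands the job in; it is judged then, once.
The state is a dict: "time_s": time; "qpos": joint angles; "dq": joint speeds; "joint_efforts": joint torques, N m; "tcp_pos": TCP position; "tcp_rot": TCP orientation; "ft_force": force on the tool from outside, world axes, zero at the start; "torque": the same for the moment, N m; "width": finger opening in mm; "grasp_force": force on a finger pad.
Only numpy, scipy, OpenCV 4.12 (cv2) and the standard library are available. Lean on these libraries where they do the work, as an engineer would, in place of code of your own. Each camera call takes 0.05 s, during which the arm holds its last target. There are 200 camera calls.

### The job

The tie-line reel was taken apart for cleaning and its four parts lie in the steel tray. Put it back together on the stand's upright spindle, one part after another: the wide brass washer first, down on the foot, then the birch spool, then the small rubber washer, and last the steel drag weight with its knob up, each threaded on the spindle, lying flat on the one below and let go. Leave the torch and the screwdriver lying where they are.

Things in the scene. Friction and masses are not known exactly. Their poses are not given: they have to be found in the camera images.
- thrust_washer_mid (a point): The wide washer: a flat plain brass ring, outside diameter 56 mm, hole 19 mm, 6 mm thick, lying flat in the tray. Point: its centre, half-way up (3 mm above its underside); z is its axis.
- spool_mid (a point): The bare birch spool, standing on end in the tray: two pale wooden flanges 52 mm in diameter and 5 mm thick, joined by a 28 mm core, 32 mm high in all, with a 19 mm bore right through; both ends are alike. Point: its centre, half-way up (16 mm above its underside); z is its axis.
- rubber_washer_mid (a point): The small washer: a flat black rubber ring, outside diameter 38 mm, hole 19 mm, 7 mm thick, lying flat in the tray. Point: its centre, half-way up (3.5 mm above its underside); z is its axis.
- drag_weight_mid (a point): The drag weight: turned steel, about 0.25 kg, 38 mm high, standing upright in the tray: a disc 46 mm in diameter and 22 mm high, a 16 mm neck 5 mm high, and on top a round knob 24 mm in diameter and 11 mm high. From below a 19 mm blind hole goes 16 mm up into the disc. Point: on its axis, half-way up (19 mm above its underside; the knob's middle is 13.5 mm higher); z points up to the knob.
- stand: The reel stand, screwed down: a round grey foot 120 mm in diameter and 12 mm high, flat on top, with an upright steel spindle 12 mm in diameter in its middle. The spindle rises 55 mm above the foot (67 mm above the bench); its last 10 mm taper to a 5 mm nose. Origin: on the spindle's axis at the underside of the foot (bench level); z is up along the spindle.
- tray: Stainless steel parts tray, fixed: 265 mm along its x, 325 mm along its y, floor and walls 3 mm thick, rolled rim 7 mm thick with its top 23.5 mm above the bench. The four loose parts lie on its floor in any order, at least 90 mm apart between centres. Origin: centre of its underside, at bench level. (A fixed washer organiser, flap raised, 165 mm high, stands over 0.75 m ahead of the robot.)
- torch: A bystander: a brushed aluminium torch lying loose on the bench beyond the stand, 134 mm long along its x, head 32 mm thick, with a black press button. Origin: under its middle, at bench level.
- screwdriver: A bystander: a screwdriver with a red handle, about 0.2 m long along its x, lying loose on the bench on the robot's side of the stand. Origin: at bench level under it.
Mind the look-alikes: they are no part of the job. Of the things like the part that bears spool_mid, leave any that is orange; of the rest the larger one is meant.

How it is judged:
By the outcome, as a careful person would: the job done as asked, in the order asked, and still so for the second after the job is handed in, with the robot touching nothing.
It also fails if it takes over 120 s, if anything falls off the work surface, if the arm or the gripper's body presses on something with over 40 N, if the wrist force passes 120 N, or if a joint passes its speed limit or range.

## Working session

There is one attempt and no reset: what is moved stays moved. The work goes in short steps, Python scripts to look and compute and a tool call to move; the robot and the scene stay as the last step left them, time stands still between calls to the robot, and variables do not carry over. Pictures are saved under pics/ and viewed, at most 14 in all, crops included, and the job is handed in when it is done.

Besides the shell and the picture viewer there is one more tool, called after "Request:" as name(argument=value, ...) on one line, values as JSON. apply_moves: Moves the arm, as the interface text tells. Its arguments: {"type":"object","properties":{"targets":{"type":"array","items":{"type":"object","properties":{"x":{"type":"number"},"y":{"type":"number"},"z":{"type":"number"},"wx":{"type":"number"},"wy":{"type":"number"},"wz":{"type":"number"}}}},"grip":{"type":"number"},"squeeze":{"type":"number"}},"required":["targets"]}

```bash
mkdir -p pics; python3 - <<'E'
from rig import telemetry, optics
import cv2,pickle,numpy as np
s=telemetry.get_state();print(s)
for n in("scene","top"):
    f=optics.grab_frame(n);pickle.dump(f,open(f"{n}.pkl","wb"));cv2.imwrite(f"pics/{n}0.png",f["image"][:,:,::-1]);print(n,f["K"],f["R"],f["t"])
f=optics.grab_frame("wrist");print(f["tool_from_camera"],f["K"])
E
```

```text
{'time_s': 0.0, 'qpos': array([-5.79762340e+01,  2.05898570e+01,  6.35512460e-01, -2.02095987e-02,
       -7.01361571e+01, -1.65058302e+01]), 'dq': array([-0.01415545, -0.02957129, -0.01308191,  0.02395474, -0.15218662,
        0.02441451]), 'joint_efforts': array([-1.99513088e-03, -5.83318412e+01,  2.93411261e+01,  6.93658277e+00,
       -6.09875002e-03, -1.20674628e-05]), 'tcp_pos': array([ 180.43011198, -649.95049621,  230.39442232]), 'tcp_rot': array([[-9.63578841e-01, -2.67423834e-01, -5.56322844e-04],
       [-2.67424381e-01,  9.63577659e-01,  1.51508218e-03],
       [ 1.30891178e-04,  1.60867542e-03, -9.99998698e-01]]), 'ft_force': array([-0.19814284, -0.6698456 ,  0.18576411]), 'torque': array([ 0.01646908,  0.04032671, -0.00329689]), 'grasp_force': 0.0, 'width': 85.5416709589621}
scene [[449.57404602   0.         325.79435364]
 [  0.         449.57404602 244.17839948]
 [  0.           0.           1.        ]] [[-0.52089201  0.85361917  0.00241587]
 [ 0.53585195  0.32918582 -0.77749558]
 [-0.6644804  -0.40369668 -0.62888376]] [ 242.28882901 -206.70914689 1161.34524964]
top [[446.97669274   0.         323.57133021]
 [  0.         446.97669274 244.19996318]
 [  0.           0.           1.        ]] [[-0.01437683 -0.99984838  0.00982453]
 [-0.99700547  0.01358792 -0.07612792]
 [ 0.07598288 -0.01088959 -0.99704966]] [ 14.23263192 469.09099218 878.73046924]
[[ 1.00612295e-03 -9.46544447e-01 -3.22571849e-01  8.33871551e+01]
 [ 9.99999207e-01  7.08026550e-04  1.04145343e-03 -2.92535940e-01]
 [-7.57392526e-04 -3.22572641e-01  9.46544409e-01 -1.42617040e+02]
 [ 0.00000000e+00  0.00000000e+00  0.00000000e+00  1.00000000e+00]] [[402.47709246   0.         322.44033929]
 [  0.         402.47709246 236.95786297]
 [  0.           0.           1.        ]]
```

View pics/top0.png

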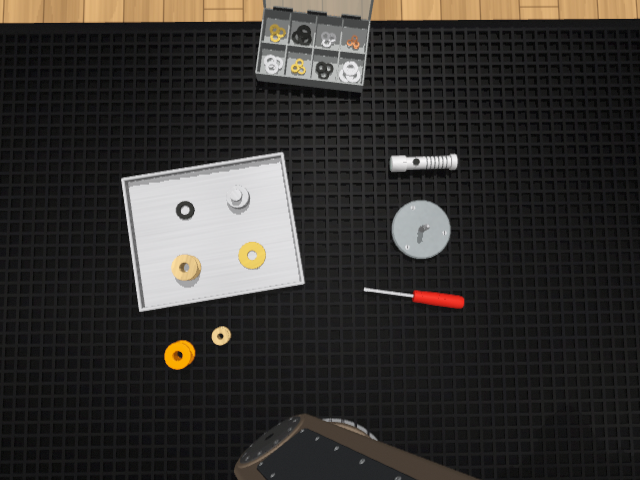

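View pics/scene0.png

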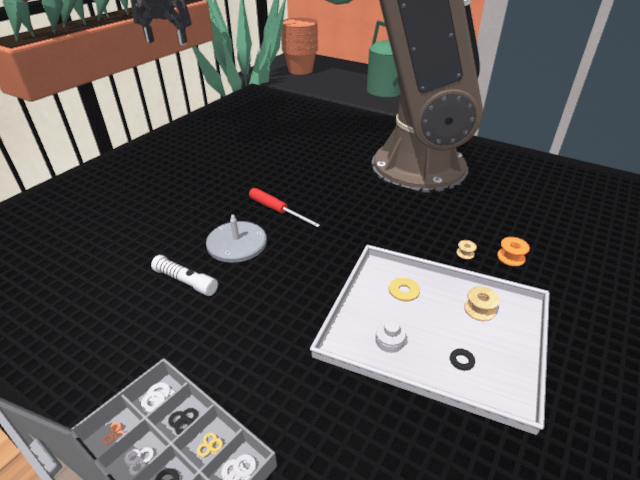

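```bash
cat > h.py <<'E'
import numpy as np,cv2,pickle
def ray(f,uv,z):
    d=f["R"].T@np.linalg.inv(f["K"])@np.array([*uv,1.]);c=-f["R"].T@f["t"]
    return c+d*(z-c[2])/d[2]
def proj(f,X):
    p=f["K"]@(f["R"]@np.asarray(X,float)+f["t"]);return p[:2]/p[2]
def wrist(n=None):
    from rig import telemetry,optics
    s=telemetry.get_state();f=optics.grab_frame("wrist");T=f["tool_from_camera"]
    Rw=s["tcp_rot"]@T[:3,:3];c=s["tcp_rot"]@T[:3,3]+s["tcp_pos"]
    f["R"]=Rw.T;f["t"]=-Rw.T@c
    if n:cv2.imwrite(f"pics/{n}.png",f["image"][:,:,::-1])
    pickle.dump(f,open("wrist.pkl","wb"));return f
E
python3 - <<'E'
from h import *
ft=pickle.load(open("top.pkl","rb"));fs=pickle.load(open("scene.pkl","rb"))
c=ft["image"][145:385,110:310,::-1];cv2.imwrite("pics/crop.png",cv2.resize(c,None,fx=2.5,fy=2.5,interpolation=3))
P=dict(washer=((252,255),(404,289),9),spool=((186,267),(483,296),35),small=((221,335),(467,246),20),orange=((179.5,354),(515,243),35),rubber=((185,210),(462,359),10),knob=((236,195.5),(392,326),41),foot=((421,229.5),(237,241),12),tip=((427,226),(234,215),67))
for k,(a,b,z) in P.items():print(k,ray(ft,a,z).round(1),ray(fs,b,z).round(1))
for a in((123,179),(283,154),(303,284),(140,310)):print(ray(ft,a,23).round(0))
E
```

```text
washer [450.  152.4   9. ] [452.  153.6   9. ]
spool [426.9 277.3  35. ] [424.6 280.   35. ]
small [292.8 211.9  20. ] [290.3 213.3  20. ]
orange [259.8 288.2  35. ] [253.4 291.4  35. ]
rubber [543.3 287.7  10. ] [545.2 288.8  10. ]
knob [565.9 178.7  41. ] [567.3 180.5  41. ]
foot [ 496.9 -190.4   12. ] [ 503.8 -183.    12. ]
tip [ 497.6 -189.4   67. ] [ 494.5 -189.7   67. ]
[606. 408.  23.]
[653.  87.  23.]
[390.  50.  23.]
[344. 370.  23.]
```

View pics/crop.png

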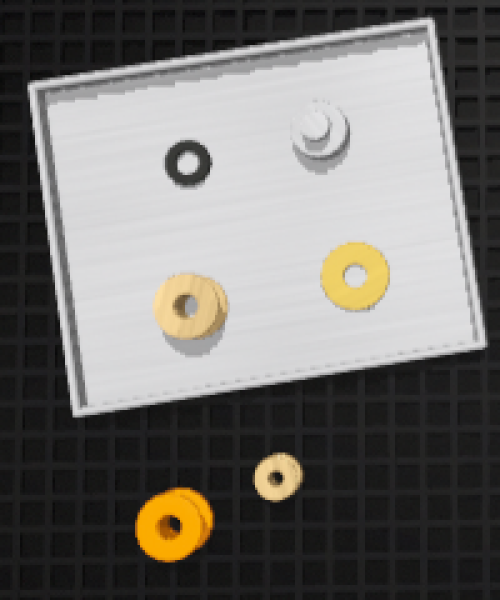

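Spool candidates in the top view are (186,267) birch in the tray, (221,335) a smaller birch one, and (180,354) orange. The crop confirms that (186,267) is the larger of the two that aren't orange, so that is the one meant. The brass washer is at (252,255), the rubber washer at (185,210) and the weight at (236,195). The scene view agrees. I'll go past the stand and measure the spindle on the way.

Request:
apply_moves(targets=[{"x": 0.8, "y": 1}, {"x": 0.8, "y": 1}, {"x": 0.8, "y": 1}, {"x": 0.8, "y": 1}, {"x": 0.8, "y": 1}, {"x": 0.8, "y": 1}, {"x": 0.8, "y": 1}, {"x": 0.8, "y": 1}, {"x": 0.8, "y": 1}, {"x": 0.8, "y": 1}, {"x": 0.8, "y": 1}, {"x": 0.8, "y": 1}])

```text
invalid input at $.targets[0]: expected keys x, y, z, wx, wy, wz
```

Request:
apply_moves(targets=[{"x": 0.5, "y": 1}, {"x": 0.4, "y": 1}, {"y": 1}, {}, {}])

```text
invalid input at $.targets[0]: expected keys x, y, z, wx, wy, wz
```

```bash
python3 - <<'E'
from h import *
f=wrist("w1")
print(-f["R"].T@f["t"],proj(f,[496,-190,67]),proj(f,[496,-190,12]))
E
```

```text
[ 100.22317521 -672.79809643  373.21140884] [639.16522191 576.94474605] [606.57369385 527.98489422]
```

View pics/w1.png

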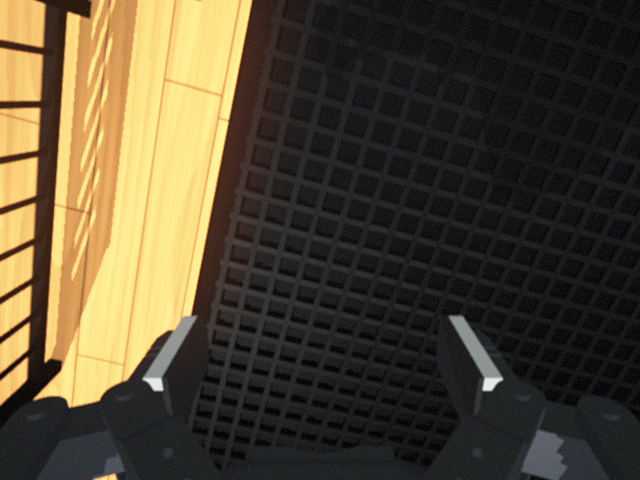

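The picture shows the bench edge and the open fingers, because the moves were refused for missing keys. I'll resend them in full.

Request:
apply_moves(targets=[{"x": 0.8, "y": 1, "z": 0, "wx": 0, "wy": 0, "wz": 0}, {"x": 0.8, "y": 1, "z": 0, "wx": 0, "wy": 0, "wz": 0}, {"x": 0.8, "y": 1, "z": 0, "wx": 0, "wy": 0, "wz": 0}, {"x": 0.8, "y": 1, "z": 0, "wx": 0, "wy": 0, "wz": 0}, {"x": 0.8, "y": 1, "z": 0, "wx": 0, "wy": 0, "wz": 0}, {"x": 0.8, "y": 1, "z": 0, "wx": 0, "wy": 0, "wz": 0}, {"x": 0.8, "y": 1, "z": 0, "wx": 0, "wy": 0, "wz": 0}, {"x": 0.8, "y": 1, "z": 0, "wx": 0, "wy": 0, "wz": 0}, {"x": 0.8, "y": 1, "z": 0, "wx": 0, "wy": 0, "wz": 0}, {"x": 0.8, "y": 1, "z": 0, "wx": 0, "wy": 0, "wz": 0}, {"x": 0.8, "y": 1, "z": 0, "wx": 0, "wy": 0, "wz": 0}, {"x": 0.8, "y": 1, "z": 0, "wx": 0, "wy": 0, "wz": 0}])

```text
time_s: 1.2
tcp_pos: [469.3, -288.6, 231.5]
tcp_rot: [[-0.964, -0.268, 0.0], [-0.268, 0.964, -0.0], [-0.0, -0.0, -1.0]]
ft_force: [0.4, -1.1, -0.3]
width: 85.4
grasp_force: 0.0
```

Request:
apply_moves(targets=[{"x": 0.5, "y": 1, "z": 0, "wx": 0, "wy": 0, "wz": 0}, {"x": 0.4, "y": 1, "z": 0, "wx": 0, "wy": 0, "wz": 0}, {"x": 0, "y": 0.5, "z": 0, "wx": 0, "wy": 0, "wz": 0}, {"x": 0, "y": 0, "z": 0, "wx": 0, "wy": 0, "wz": 0}, {"x": 0, "y": 0, "z": 0, "wx": 0, "wy": 0, "wz": 0}, {"x": 0, "y": 0, "z": 0, "wx": 0, "wy": 0, "wz": 0}])

```text
time_s: 1.7
tcp_pos: [495.4, -215.6, 231.3]
tcp_rot: [[-0.963, -0.268, -0.0], [-0.268, 0.963, -0.0], [0.0, -0.0, -1.0]]
ft_force: [0.5, -0.0, 0.9]
width: 85.3
grasp_force: 0.0
```

```bash
python3 - <<'E'
from h import *
f=wrist("w2")
print(-f["R"].T@f["t"],proj(f,[496,-190,67]),proj(f,[496,-190,12]))
E
```

```text
[ 415.18616407 -238.18384479  373.95386215] [353.23857475 220.5057637 ] [348.88583721 203.61052963]
```

View pics/w2.png

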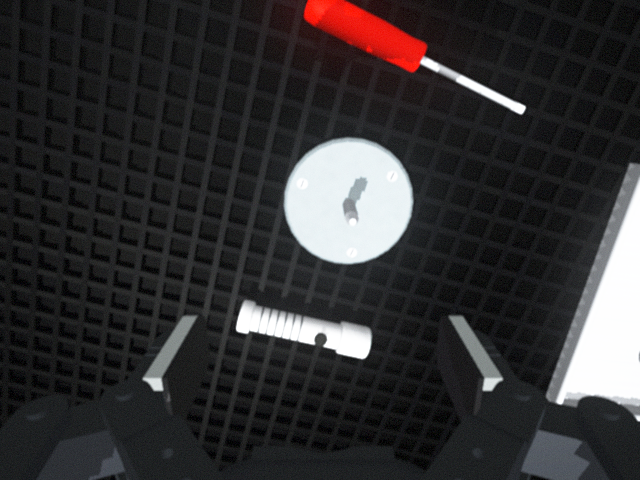

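The foot is centred near (349,200) and the spindle tip is at (352,221). That agrees with a stand at about (496,-190). Next, the tray.

Request:
apply_moves(targets=[{"x": -0.1, "y": 1, "z": 0, "wx": 0, "wy": 0, "wz": 0}, {"x": -0.1, "y": 1, "z": 0, "wx": 0, "wy": 0, "wz": 0}, {"x": -0.1, "y": 1, "z": 0, "wx": 0, "wy": 0, "wz": 0}, {"x": -0.1, "y": 1, "z": 0, "wx": 0, "wy": 0, "wz": 0}, {"x": -0.1, "y": 1, "z": 0, "wx": 0, "wy": 0, "wz": 0}, {"x": -0.1, "y": 1, "z": 0, "wx": 0, "wy": 0, "wz": 0}, {"x": -0.1, "y": 1, "z": 0, "wx": 0, "wy": 0, "wz": 0}, {"x": -0.1, "y": 1, "z": 0, "wx": 0, "wy": 0, "wz": 0}, {"x": -0.1, "y": 1, "z": 0, "wx": 0, "wy": 0, "wz": 0}, {"x": -0.1, "y": 1, "z": 0, "wx": 0, "wy": 0, "wz": 0}, {"x": -0.2, "y": 1, "z": 0, "wx": 0, "wy": 0, "wz": 0}, {"x": -0.2, "y": 1, "z": 0, "wx": 0, "wy": 0, "wz": 0}])

```text
time_s: 2.75
tcp_pos: [453.5, 145.1, 231.4]
tcp_rot: [[-0.964, -0.266, 0.0], [-0.266, 0.964, 0.0], [-0.0, 0.0, -1.0]]
ft_force: [1.0, -0.9, -0.7]
width: 85.5
grasp_force: 0.0
```

Request:
apply_moves(targets=[{"x": 0, "y": 0.3, "z": 0, "wx": 0, "wy": 0, "wz": 0}, {"x": 0, "y": 0, "z": 0, "wx": 0, "wy": 0, "wz": 0}, {"x": 0, "y": 0, "z": 0, "wx": 0, "wy": 0, "wz": 0}, {"x": 0, "y": 0, "z": 0, "wx": 0, "wy": 0, "wz": 0}])

```text
time_s: 3.08
tcp_pos: [453.7, 152.5, 231.2]
tcp_rot: [[-0.964, -0.266, -0.0], [-0.266, 0.964, -0.0], [0.0, -0.0, -1.0]]
ft_force: [-0.0, -0.8, -0.8]
width: 85.4
grasp_force: 0.0
```

```bash
python3 - <<'E'
from h import *
f=wrist("w3")
for n,p in dict(washer=[451,153,9],spool=[426,278,35],rubber=[544,288,10],weight=[566,179,41]).items():print(n,proj(f,p).round(1))
E
```

```text
washer [323.7 192.5]
spool [470.1 209.5]
rubber [426.6 313.6]
weight [317.7 322.7]
```

View pics/w3.png

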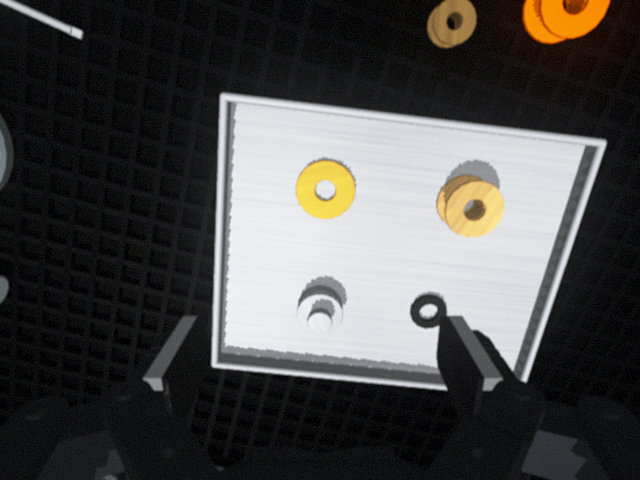

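The washer is at (326,189), the spool top at (474,208), the rubber washer at (429,311) and the knob at (320,322). I'll refine these.

```bash
python3 - <<'E'
from h import *
ft=pickle.load(open("top.pkl","rb"));fs=pickle.load(open("scene.pkl","rb"));f=pickle.load(open("wrist.pkl","rb"))
for n,p,z in [("washer",(325.5,188.5),9),("spool",(474,208),35),("rubber",(429,311),10),("knob",(320,322),41)]:print(n,ray(f,p,z).round(1))
hsv=cv2.cvtColor(f["image"],cv2.COLOR_RGB2HSV);m=cv2.inRange(hsv,(18,120,100),(35,255,255));m[:,420:]=0
c=max(cv2.findContours(m,0,1)[0],key=cv2.contourArea);e=cv2.fitEllipse(c);print(e,ray(f,e[0],9).round(1))
for nm,g,box in(("top",ft,(235,240,270,272)),("scene",fs,(380,270,425,310))):
    h=cv2.cvtColor(g["image"],cv2.COLOR_RGB2HSV);m=cv2.inRange(h,(15,60,80),(38,255,255));q=np.zeros_like(m);x0,y0,x1,y1=box;q[y0:y1,x0:x1]=m[y0:y1,x0:x1]
    c=max(cv2.findContours(q,0,1)[0],key=cv2.contourArea);e=cv2.fitEllipse(c);print(nm,e[0],ray(g,e[0],8).round(1))
E
```

```text
washer [447.  153.6   9. ]
spool [423.8 280.8  35. ]
rubber [540.6 289.3  10. ]
knob [564.7 180.9  41. ]
((325.11090087890625, 188.90182495117188), (56.89860153198242, 57.7920036315918), 79.35759735107422) [447.4 153.3   9. ]
top (251.66761779785156, 254.9716033935547) [450.1 153.2   8. ]
scene (404.0218505859375, 288.9014892578125) [450.8 153.3   8. ]
```

Request:
apply_moves(targets=[{"x": -0.14, "y": 0.03, "z": -1, "wx": 0, "wy": 0, "wz": 0}, {"x": 0, "y": 0, "z": -1, "wx": 0, "wy": 0, "wz": 0}, {"x": 0, "y": 0, "z": -1, "wx": 0, "wy": 0, "wz": 0}, {"x": 0, "y": 0, "z": -1, "wx": 0, "wy": 0, "wz": 0}, {"x": 0, "y": 0, "z": -1, "wx": 0, "wy": 0, "wz": 0}, {"x": 0, "y": 0, "z": -1, "wx": 0, "wy": 0, "wz": 0}, {"x": 0, "y": 0, "z": -0.7, "wx": 0, "wy": 0, "wz": 0}, {"x": 0, "y": 0, "z": -0.4, "wx": 0, "wy": 0, "wz": 0}, {"x": 0, "y": 0, "z": -0.3, "wx": 0, "wy": 0, "wz": 0}, {"x": 0, "y": 0, "z": -0.18, "wx": 0, "wy": 0, "wz": 0}, {"x": 0, "y": 0, "z": 0, "wx": 0, "wy": 0, "wz": 0}, {"x": 0, "y": 0, "z": 0, "wx": 0, "wy": 0, "wz": 0}], grip=66, squeeze=30)

```text
time_s: 4.13
tcp_pos: [449.8, 154.4, 4.3]
tcp_rot: [[-0.964, -0.267, 0.0], [-0.267, 0.964, 0.0], [-0.001, 0.0, -1.0]]
ft_force: [-0.9, -0.3, 0.1]
width: 65.8
grasp_force: 0.0
```

Request:
apply_moves(targets=[{"x": 0, "y": 0, "z": -0.06, "wx": 0, "wy": 0, "wz": 0}, {"x": 0, "y": 0, "z": 0, "wx": 0, "wy": 0, "wz": 0}, {"x": 0, "y": 0, "z": 0, "wx": 0, "wy": 0, "wz": 0}])

```text
time_s: 4.38
tcp_pos: [449.7, 154.8, 2.7]
tcp_rot: [[-0.964, -0.268, 0.001], [-0.268, 0.964, 0.001], [-0.001, 0.001, -1.0]]
ft_force: [0.2, -0.0, -0.4]
width: 65.7
grasp_force: 0.0
```

```bash
python3 - <<'E'
from h import *
f=wrist("w4")
E
```

```text
(no output)
```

View pics/w4.png

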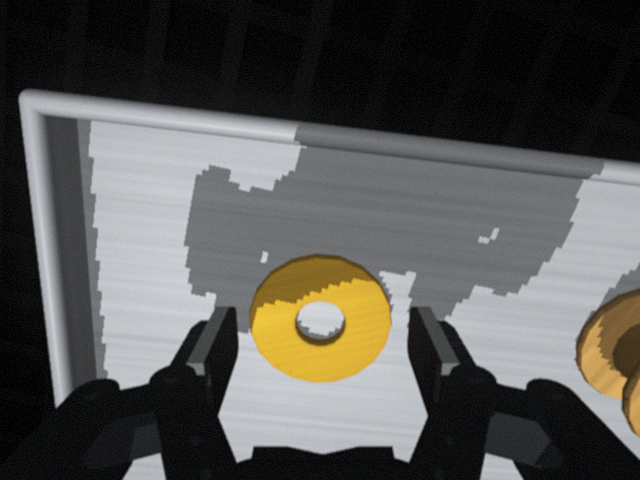

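The washer is centred at (321,319) between the pads, whose tips are near (225,310) and (422,310). I'll check the offset along tool x.

```bash
python3 - <<'E'
from h import *
from rig import telemetry
f=pickle.load(open("wrist.pkl","rb"));s=telemetry.get_state();print(s["tcp_pos"])
print(ray(f,(321,319),9).round(1))
R=s["tcp_rot"]
for x in(-11,0,11):
  for d in(0,-5,-10): print(x,d,[proj(f,s["tcp_pos"]+R@[x,y,d]).round(0) for y in(-33,33)])
E
```

```text
[449.60693815 154.81255218   2.65649035]
[446.4 153.2   9. ]
-11 0 [array([242., 342.]), array([403., 342.])]
-11 -5 [array([240., 349.]), array([405., 349.])]
-11 -10 [array([238., 357.]), array([408., 357.])]
0 0 [array([241., 319.]), array([405., 319.])]
0 -5 [array([238., 325.]), array([407., 325.])]
0 -10 [array([236., 332.]), array([410., 332.])]
11 0 [array([239., 294.]), array([407., 294.])]
11 -5 [array([236., 300.]), array([409., 300.])]
11 -10 [array([234., 306.]), array([412., 306.])]
```

The pad tips sit about 9 mm behind the nominal TCP at this opening, so I'll go lower, gently.

Request:
apply_moves(targets=[{"x": 0, "y": -0.03, "z": -0.08, "wx": 0, "wy": 0, "wz": 0}, {"x": 0, "y": 0, "z": -0.07, "wx": 0, "wy": 0, "wz": 0}, {"x": 0, "y": 0, "z": 0, "wx": 0, "wy": 0, "wz": 0}, {"x": 0, "y": 0, "z": 0, "wx": 0, "wy": 0, "wz": 0}])

```text
time_s: 4.77
tcp_pos: [449.2, 153.5, -2.6]
tcp_rot: [[-0.964, -0.268, -0.0], [-0.268, 0.964, -0.0], [0.0, -0.0, -1.0]]
ft_force: [-0.4, -0.5, 0.2]
width: 66.1
grasp_force: 0.0
```

Request:
apply_moves(targets=[{"x": 0, "y": 0, "z": 0, "wx": 0, "wy": 0, "wz": 0}, {"x": 0, "y": 0, "z": 0, "wx": 0, "wy": 0, "wz": 0}, {"x": 0, "y": 0, "z": 0, "wx": 0, "wy": 0, "wz": 0}, {"x": 0, "y": 0, "z": 0, "wx": 0, "wy": 0, "wz": 0}], grip=48)

```text
time_s: 5.1
tcp_pos: [450.8, 154.1, -0.7]
tcp_rot: [[-0.963, -0.269, 0.003], [-0.269, 0.963, 0.001], [-0.003, 0.0, -1.0]]
ft_force: [0.0, -4.5, 18.5]
width: 53.9
grasp_force: 39.6
```

The tips press on the floor at 18 N, so I'll ease up.

Request:
apply_moves(targets=[{"x": 0, "y": 0, "z": 0.07, "wx": 0, "wy": 0, "wz": 0}, {"x": 0, "y": 0, "z": 0, "wx": 0, "wy": 0, "wz": 0}, {"x": 0, "y": 0, "z": 0, "wx": 0, "wy": 0, "wz": 0}, {"x": 0, "y": 0, "z": 0, "wx": 0, "wy": 0, "wz": 0}])

```text
time_s: 5.43
tcp_pos: [449.1, 153.5, -0.6]
tcp_rot: [[-0.964, -0.267, -0.0], [-0.267, 0.964, -0.0], [0.001, -0.0, -1.0]]
ft_force: [-1.7, -0.6, 1.7]
width: 54.0
grasp_force: 33.1
```

Request:
apply_moves(targets=[{"x": 0, "y": 0, "z": 0.3, "wx": 0, "wy": 0, "wz": 0}, {"x": 0, "y": 0, "z": 0.6, "wx": 0, "wy": 0, "wz": 0}, {"x": 0, "y": 0, "z": 0.8, "wx": 0, "wy": 0, "wz": 0}, {"x": 0, "y": 0, "z": 0.8, "wx": 0, "wy": 0, "wz": 0}, {"x": 0, "y": 0, "z": 0.8, "wx": 0, "wy": 0, "wz": 0}, {"x": 0, "y": 0, "z": 0.4, "wx": 0, "wy": 0, "wz": 0}, {"x": 0.2, "y": -0.5, "z": 0, "wx": 0, "wy": 0, "wz": 0}, {"x": 0.2, "y": -1, "z": 0, "wx": 0, "wy": 0, "wz": 0}, {"x": 0.2, "y": -1, "z": 0, "wx": 0, "wy": 0, "wz": 0}, {"x": 0.2, "y": -1, "z": 0, "wx": 0, "wy": 0, "wz": 0}, {"x": 0.2, "y": -1, "z": 0, "wx": 0, "wy": 0, "wz": 0}, {"x": 0.2, "y": -1, "z": 0, "wx": 0, "wy": 0, "wz": 0}])

```text
time_s: 6.43
tcp_pos: [485.2, -12.7, 111.2]
tcp_rot: [[-0.963, -0.268, 0.0], [-0.268, 0.963, 0.0], [-0.0, 0.0, -1.0]]
ft_force: [0.2, 0.6, -1.6]
width: 53.3
grasp_force: 32.0
```

Request:
apply_moves(targets=[{"x": 0.2, "y": -1, "z": 0, "wx": 0, "wy": 0, "wz": 0}, {"x": 0.18, "y": -1, "z": 0, "wx": 0, "wy": 0, "wz": 0}, {"x": 0, "y": -1, "z": 0, "wx": 0, "wy": 0, "wz": 0}, {"x": 0, "y": -1, "z": 0, "wx": 0, "wy": 0, "wz": 0}, {"x": 0, "y": -1, "z": 0, "wx": 0, "wy": 0, "wz": 0}, {"x": 0, "y": -0.6, "z": 0, "wx": 0, "wy": 0, "wz": 0}, {"x": 0, "y": -0.35, "z": 0, "wx": 0, "wy": 0, "wz": 0}, {"x": 0, "y": 0, "z": 0, "wx": 0, "wy": 0, "wz": 0}, {"x": 0, "y": 0, "z": 0, "wx": 0, "wy": 0, "wz": 0}, {"x": 0, "y": 0, "z": 0, "wx": 0, "wy": 0, "wz": 0}])

```text
time_s: 7.27
tcp_pos: [496.7, -189.2, 110.8]
tcp_rot: [[-0.964, -0.268, -0.0], [-0.268, 0.964, 0.0], [0.0, 0.0, -1.0]]
ft_force: [-0.4, 0.3, -0.8]
width: 53.6
grasp_force: 32.0
```

```bash
python3 - <<'E'
from h import *
from rig import telemetry
s=telemetry.get_state();print(s["tcp_pos"],s["width"])
f=wrist("w5")
E
```

```text
[ 496.65845977 -189.232853    110.80091258] 53.563863145987874
```

View pics/w5.png

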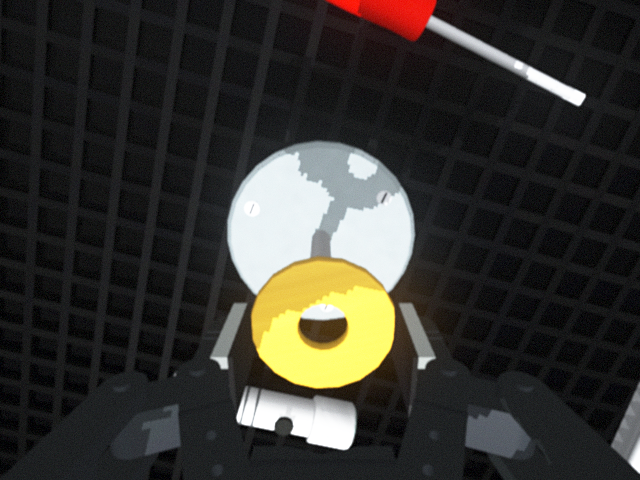

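The washer is held level. Its centre is near (323.5,323), and the foot circle spans columns 228–414 with its top at row 141. I'll compare both in this camera.

```bash
python3 - <<'E'
from h import *
f=pickle.load(open("wrist.pkl","rb"))
def ext(c,r):
    a=np.linspace(0,6.283,180);q=np.array([proj(f,[c[0]+r*np.cos(t),c[1]+r*np.sin(t),c[2]]) for t in a]);return q.min(0).round(1),q.max(0).round(1)
print("foot",ext((496.5,-190,12),60))
h=cv2.cvtColor(f["image"],cv2.COLOR_RGB2HSV);m=cv2.inRange(h,(15,120,60),(38,255,255))
c=max(cv2.findContours(m,0,1)[0],key=cv2.contourArea);print("washer px",c.reshape(-1,2).min(0),c.reshape(-1,2).max(0))
for z in(119,121):print("washer",ext((496.7,-189.2,z),28),ray(f,(323.5,323.5),z))
E
```

```text
foot (array([226.5, 141.3]), array([416.2, 321.2]))
washer px [250 257] [399 388]
washer (array([249.5, 262.2]), array([396. , 390.2])) [ 493.91311049 -189.69228865  119.        ]
washer (array([248.6, 264.4]), array([396.9, 393.6])) [ 492.75992353 -190.02215567  121.        ]
```

Split the difference with a 1.2 mm shift in x, then lower.

Request:
apply_moves(targets=[{"x": 0.04, "y": -0.01, "z": -0.5, "wx": 0, "wy": 0, "wz": 0}, {"x": 0, "y": 0, "z": -0.7, "wx": 0, "wy": 0, "wz": 0}, {"x": 0, "y": 0, "z": -0.5, "wx": 0, "wy": 0, "wz": 0}, {"x": 0, "y": 0, "z": -0.5, "wx": 0, "wy": 0, "wz": 0}, {"x": 0, "y": 0, "z": -0.5, "wx": 0, "wy": 0, "wz": 0}, {"x": 0, "y": 0, "z": -0.3, "wx": 0, "wy": 0, "wz": 0}, {"x": 0, "y": 0, "z": -0.2, "wx": 0, "wy": 0, "wz": 0}, {"x": 0, "y": 0, "z": -0.18, "wx": 0, "wy": 0, "wz": 0}, {"x": 0, "y": 0, "z": 0, "wx": 0, "wy": 0, "wz": 0}, {"x": 0, "y": 0, "z": 0, "wx": 0, "wy": 0, "wz": 0}, {"x": 0, "y": 0, "z": 0, "wx": 0, "wy": 0, "wz": 0}])

```text
time_s: 8.23
tcp_pos: [498.4, -190.2, 9.9]
tcp_rot: [[-0.964, -0.268, 0.001], [-0.268, 0.964, -0.0], [-0.001, -0.0, -1.0]]
ft_force: [-0.2, -0.6, -0.9]
width: 53.5
grasp_force: 32.0
```

Request:
apply_moves(targets=[{"x": 0, "y": 0, "z": -0.04, "wx": 0, "wy": 0, "wz": 0}, {"x": 0, "y": 0, "z": 0, "wx": 0, "wy": 0, "wz": 0}, {"x": 0, "y": 0, "z": 0, "wx": 0, "wy": 0, "wz": 0}])

```text
time_s: 8.48
tcp_pos: [498.3, -190.2, 8.5]
tcp_rot: [[-0.964, -0.267, 0.001], [-0.267, 0.964, -0.0], [-0.001, -0.0, -1.0]]
ft_force: [0.5, -0.6, -0.4]
width: 53.5
grasp_force: 32.9
```

Request:
apply_moves(targets=[{"x": 0, "y": 0, "z": 0, "wx": 0, "wy": 0, "wz": 0}, {"x": 0, "y": 0, "z": 0, "wx": 0, "wy": 0, "wz": 0}, {"x": 0, "y": 0, "z": 0, "wx": 0, "wy": 0, "wz": 0}, {"x": 0, "y": 0, "z": 0, "wx": 0, "wy": 0, "wz": 0}, {"x": 0, "y": 0, "z": 0.4, "wx": 0, "wy": 0, "wz": 0}, {"x": 0, "y": 0, "z": 0.8, "wx": 0, "wy": 0, "wz": 0}, {"x": 0, "y": 0, "z": 1, "wx": 0, "wy": 0, "wz": 0}, {"x": 0, "y": 0, "z": 1, "wx": 0, "wy": 0, "wz": 0}, {"x": 0, "y": 0, "z": 1, "wx": 0, "wy": 0, "wz": 0}, {"x": -0.2, "y": 0.6, "z": 0.5, "wx": 0, "wy": 0, "wz": 0}, {"x": -0.2, "y": 1, "z": 0, "wx": 0, "wy": 0, "wz": 0}, {"x": -0.2, "y": 1, "z": 0, "wx": 0, "wy": 0, "wz": 0}], grip=75)

```text
time_s: 9.48
tcp_pos: [480.2, -111.8, 150.4]
tcp_rot: [[-0.964, -0.265, 0.003], [-0.265, 0.964, 0.0], [-0.003, -0.0, -1.0]]
ft_force: [0.1, 1.5, 0.0]
width: 75.1
grasp_force: 0.0
```

Request:
apply_moves(targets=[{"x": -0.2, "y": 1, "z": 0, "wx": 0, "wy": 0, "wz": 0}, {"x": -0.2, "y": 1, "z": 0, "wx": 0, "wy": 0, "wz": 0}, {"x": -0.2, "y": 1, "z": 0, "wx": 0, "wy": 0, "wz": 0}, {"x": -0.2, "y": 1, "z": 0, "wx": 0, "wy": 0, "wz": 0}, {"x": -0.2, "y": 1, "z": 0, "wx": 0, "wy": 0, "wz": 0}, {"x": -0.2, "y": 1, "z": 0, "wx": 0, "wy": 0, "wz": 0}, {"x": -0.2, "y": 1, "z": 0, "wx": 0, "wy": 0, "wz": 0}, {"x": -0.2, "y": 1, "z": 0, "wx": 0, "wy": 0, "wz": 0}, {"x": -0.2, "y": 1, "z": 0, "wx": 0, "wy": 0, "wz": 0}, {"x": 0, "y": 1, "z": 0, "wx": 0, "wy": 0, "wz": 0}, {"x": 0, "y": 1, "z": 0, "wx": 0, "wy": 0, "wz": 0}, {"x": 0, "y": 1, "z": 0, "wx": 0, "wy": 0, "wz": 0}])

```text
time_s: 10.48
tcp_pos: [425.5, 249.3, 149.3]
tcp_rot: [[-0.963, -0.268, 0.0], [-0.268, 0.963, 0.0], [-0.0, 0.0, -1.0]]
ft_force: [0.8, 0.4, 0.1]
width: 75.2
grasp_force: 0.0
```

Request:
apply_moves(targets=[{"x": 0, "y": 0.6, "z": 0, "wx": 0, "wy": 0, "wz": 0}, {"x": 0, "y": 0.4, "z": 0, "wx": 0, "wy": 0, "wz": 0}, {"x": 0, "y": 0, "z": 0, "wx": 0, "wy": 0, "wz": 0}, {"x": 0, "y": 0, "z": 0, "wx": 0, "wy": 0, "wz": 0}, {"x": 0, "y": 0, "z": 0, "wx": 0, "wy": 0, "wz": 0}])

```text
time_s: 10.9
tcp_pos: [425.7, 276.7, 148.9]
tcp_rot: [[-0.964, -0.267, -0.001], [-0.267, 0.964, -0.001], [0.001, -0.0, -1.0]]
ft_force: [0.2, 0.5, -0.6]
width: 75.0
grasp_force: 0.0
```

```bash
python3 - <<'E'
from h import *
from rig import telemetry,optics
s=telemetry.get_state();print(s["tcp_pos"],s["width"])
f=wrist("w6")
a=f["image"]
t=optics.grab_frame("top");pickle.dump(t,open("top2.pkl","wb"));g=optics.grab_frame("scene")
b=cv2.resize(t["image"][180:280,370:470],(300,300),interpolation=3);d=cv2.resize(g["image"][180:280,187:287],(300,300),interpolation=3)
o=np.vstack([np.hstack([b,d]),cv2.resize(a[120:480,100:540],(600,300))]);cv2.imwrite("pics/c6.png",o[:,:,::-1])
E
```

```text
[425.72531989 276.72785872 148.89764065] 75.00125608966194
```

View pics/c6.png

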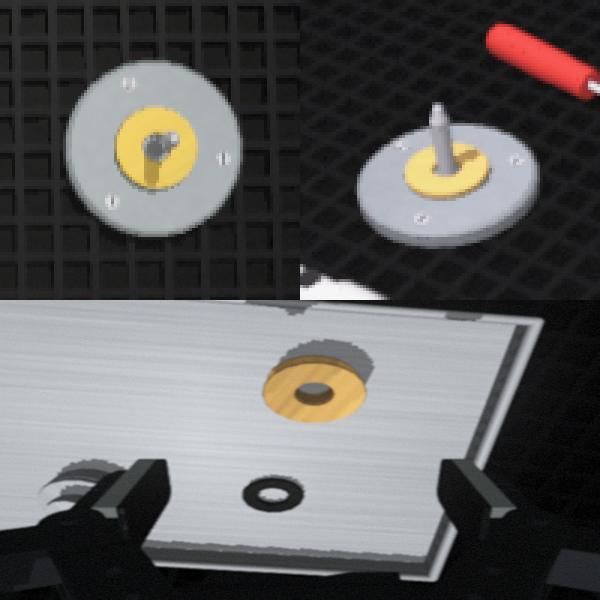

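The brass washer lies flat and centred on the foot in both fixed views. In the lower wrist crop the spool's top is at (315,393), which is (331,231.6) in the full image.

```bash
python3 - <<'E'
from h import *
f=pickle.load(open("wrist.pkl","rb"))
print(ray(f,(331,231.6),35),"rubber",ray(f,(100+273*440/600,120+194*1.2),10))
t=pickle.load(open("top2.pkl","rb"))
h=cv2.cvtColor(f["image"],cv2.COLOR_RGB2HSV);m=cv2.inRange(h,(10,70,120),(30,255,255));
c=max(cv2.findContours(m,0,1)[0],key=cv2.contourArea).reshape(-1,2);print(c.min(0),c.max(0))
for c in [(425.5,279,35),(425.5,279,8)]:
    a=np.linspace(0,6.283,180);q=np.array([proj(f,[c[0]+26*np.cos(t),c[1]+26*np.sin(t),c[2]]) for t in a]);print(q.min(0),q.max(0))
E
```

```text
[424.35191304 282.23707707  35.        ] rubber [539.15878927 289.30285795  10.        ]
[293 188] [368 266]
[287.0935545  193.89090513] [364.68153078 267.69888631]
[290.14260113 185.54104755] [361.01185639 253.5982201 ]
```

Request:
apply_moves(targets=[{"x": 0, "y": 0.14, "z": -0.6, "wx": 0, "wy": 0, "wz": 0}, {"x": 0, "y": 0, "z": -1, "wx": 0, "wy": 0, "wz": 0}, {"x": 0, "y": 0, "z": -1, "wx": 0, "wy": 0, "wz": 0}, {"x": 0, "y": 0, "z": -1, "wx": 0, "wy": 0, "wz": 0}, {"x": 0, "y": 0, "z": -0.7, "wx": 0, "wy": 0, "wz": 0}, {"x": 0, "y": 0, "z": -0.4, "wx": 0, "wy": 0, "wz": 0}, {"x": 0, "y": 0, "z": -0.17, "wx": 0, "wy": 0, "wz": 0}, {"x": 0, "y": 0, "z": 0, "wx": 0, "wy": 0, "wz": 0}, {"x": 0, "y": 0, "z": 0, "wx": 0, "wy": 0, "wz": 0}])

```text
time_s: 11.8
tcp_pos: [426.3, 282.0, 3.5]
tcp_rot: [[-0.964, -0.267, 0.0], [-0.267, 0.964, 0.0], [-0.0, 0.0, -1.0]]
ft_force: [-0.9, -0.1, 0.5]
width: 74.9
grasp_force: 0.0
```

Request:
apply_moves(targets=[{"x": 0, "y": 0, "z": 0, "wx": 0, "wy": 0, "wz": 0}, {"x": 0, "y": 0, "z": 0, "wx": 0, "wy": 0, "wz": 0}, {"x": 0, "y": 0, "z": 0, "wx": 0, "wy": 0, "wz": 0}, {"x": 0, "y": 0, "z": 0, "wx": 0, "wy": 0, "wz": 0}, {"x": 0, "y": 0, "z": 0, "wx": 0, "wy": 0, "wz": 0}, {"x": 0, "y": 0, "z": 0, "wx": 0, "wy": 0, "wz": 0}], grip=45)

```text
time_s: 12.3
tcp_pos: [426.5, 282.6, 4.6]
tcp_rot: [[-0.963, -0.268, 0.002], [-0.268, 0.963, 0.002], [-0.002, 0.001, -1.0]]
ft_force: [-2.0, -1.7, 8.0]
width: 49.9
grasp_force: 36.5
```

Request:
apply_moves(targets=[{"x": 0, "y": 0, "z": 0.4, "wx": 0, "wy": 0, "wz": 0}, {"x": 0, "y": 0, "z": 0.8, "wx": 0, "wy": 0, "wz": 0}, {"x": 0, "y": 0, "z": 1, "wx": 0, "wy": 0, "wz": 0}, {"x": 0, "y": 0, "z": 1, "wx": 0, "wy": 0, "wz": 0}, {"x": 0.2, "y": -0.5, "z": 0.6, "wx": 0, "wy": 0, "wz": 0}, {"x": 0.2, "y": -1, "z": 0.2, "wx": 0, "wy": 0, "wz": 0}, {"x": 0.2, "y": -1, "z": 0, "wx": 0, "wy": 0, "wz": 0}, {"x": 0.2, "y": -1, "z": 0, "wx": 0, "wy": 0, "wz": 0}, {"x": 0.2, "y": -1, "z": 0, "wx": 0, "wy": 0, "wz": 0}, {"x": 0.2, "y": -1, "z": 0, "wx": 0, "wy": 0, "wz": 0}, {"x": 0.2, "y": -1, "z": 0, "wx": 0, "wy": 0, "wz": 0}, {"x": 0.2, "y": -1, "z": 0, "wx": 0, "wy": 0, "wz": 0}])

```text
time_s: 13.3
tcp_pos: [474.1, 55.7, 124.0]
tcp_rot: [[-0.963, -0.268, 0.002], [-0.268, 0.963, 0.001], [-0.002, 0.001, -1.0]]
ft_force: [0.4, 0.2, -0.5]
width: 50.2
grasp_force: 36.1
```

Request:
apply_moves(targets=[{"x": 0.2, "y": -1, "z": 0, "wx": 0, "wy": 0, "wz": 0}, {"x": 0.2, "y": -1, "z": 0, "wx": 0, "wy": 0, "wz": 0}, {"x": 0.2, "y": -1, "z": 0, "wx": 0, "wy": 0, "wz": 0}, {"x": 0.2, "y": -1, "z": 0, "wx": 0, "wy": 0, "wz": 0}, {"x": 0, "y": -1, "z": 0, "wx": 0, "wy": 0, "wz": 0}, {"x": 0, "y": -1, "z": 0, "wx": 0, "wy": 0, "wz": 0}, {"x": 0, "y": -1, "z": 0, "wx": 0, "wy": 0, "wz": 0}, {"x": 0, "y": -0.8, "z": 0, "wx": 0, "wy": 0, "wz": 0}, {"x": 0, "y": -0.4, "z": 0, "wx": 0, "wy": 0, "wz": 0}, {"x": 0, "y": 0, "z": 0, "wx": 0, "wy": 0, "wz": 0}, {"x": 0, "y": 0, "z": 0, "wx": 0, "wy": 0, "wz": 0}, {"x": 0, "y": 0, "z": 0, "wx": 0, "wy": 0, "wz": 0}])

```text
time_s: 14.3
tcp_pos: [497.9, -188.4, 123.3]
tcp_rot: [[-0.964, -0.268, 0.001], [-0.268, 0.964, 0.0], [-0.001, 0.0, -1.0]]
ft_force: [-1.0, -0.7, 0.3]
width: 49.9
grasp_force: 36.1
```

```bash
python3 - <<'E'
from h import *
from rig import telemetry,optics
s=telemetry.get_state();print(s["tcp_pos"],s["width"])
f=wrist("w7")
g=optics.grab_frame("scene");pickle.dump(g,open("scene2.pkl","wb"))
print("grip centre px",[proj(f,s["tcp_pos"]-[0,0,z]) for z in (0,-30)],proj(f,[497,-190,67]),"scene",proj(g,s["tcp_pos"]),proj(g,[497,-190,67]))
d=cv2.resize(g["image"][130:280,137:337],(640,480),interpolation=3)
o=cv2.resize(np.hstack([f["image"],d]),(800,300));cv2.imwrite("pics/c7.png",o[:,:,::-1])
E
```

```text
[ 497.93354904 -188.40021051  123.30237953] 49.90396618860546
grip centre px [array([322.69038946, 318.81304467]), array([322.81730389, 365.4421838 ])] [320.1243378  262.21752586] scene [229.47668158 191.15296764] [233.02985442 215.60008134]
```

View pics/c7.png

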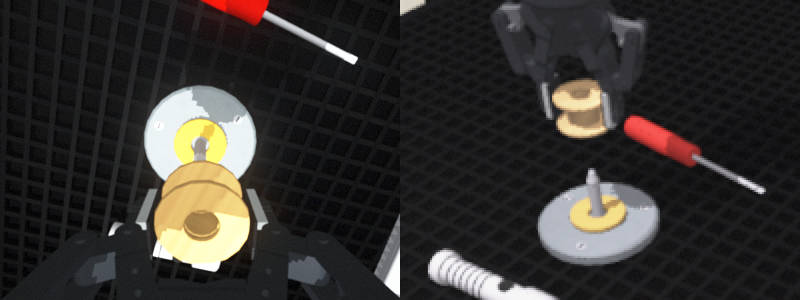

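The spool hangs upright over the stand. In the left wrist half its top flange is centred near (202,222). In the right scene half the flange tops are near (578,96) and (582,122). I'll compare these with a spool centred on the TCP.

```bash
python3 - <<'E'
from h import *
f=pickle.load(open("wrist.pkl","rb"));g=pickle.load(open("scene2.pkl","rb"))
def ext(f,c,r):
    q=np.array([proj(f,[c[0]+r*np.cos(t),c[1]+r*np.sin(t),c[2]]) for t in np.linspace(0,6.283,180)]);return q.min(0).round(1),q.max(0).round(1)
for n,f,b in(("wrist",f,(200,230,440,440)),("scene",g,(205,165,245,200))):
    h=cv2.cvtColor(f["image"],cv2.COLOR_RGB2HSV);m=cv2.inRange(h,(8,50,80),(21,255,255));q=np.zeros_like(m);x0,y0,x1,y1=b;q[y0:y1,x0:x1]=m[y0:y1,x0:x1]
    c=max(cv2.findContours(q,0,1)[0],key=cv2.contourArea).reshape(-1,2);print(n,c.min(0),c.max(0))
    for x in(494.9,497.9):print(x,"top",ext(f,(x,-188.4,154),26),"bot",ext(f,(x,-188.4,123),26))
E
```

```text
wrist [246 253] [400 418]
494.9 top (array([245.8, 287.4]), array([404.8, 422.5])) bot (array([259.7, 251.3]), array([389.7, 366.7]))
497.9 top (array([243.9, 295.9]), array([401.8, 429.1])) bot (array([258.1, 258.4]), array([387.3, 372.4]))
scene [213 169] [240 198]
494.9 top (array([213.7, 168.7]), array([242.9, 183.4])) bot (array([216.3, 183.2]), array([244.8, 198.3]))
497.9 top (array([212.5, 169.4]), array([241.8, 184.2])) bot (array([215.2, 183.9]), array([243.8, 199. ]))
```

Request:
apply_moves(targets=[{"x": 0.02, "y": -0.05, "z": -0.5, "wx": 0, "wy": 0, "wz": 0}, {"x": 0, "y": 0, "z": -0.7, "wx": 0, "wy": 0, "wz": 0}, {"x": 0, "y": 0, "z": -0.5, "wx": 0, "wy": 0, "wz": 0}, {"x": 0, "y": 0, "z": -0.5, "wx": 0, "wy": 0, "wz": 0}, {"x": 0, "y": 0, "z": -0.5, "wx": 0, "wy": 0, "wz": 0}, {"x": 0, "y": 0, "z": -0.4, "wx": 0, "wy": 0, "wz": 0}, {"x": 0, "y": 0, "z": -0.2, "wx": 0, "wy": 0, "wz": 0}, {"x": 0, "y": 0, "z": -0.1, "wx": 0, "wy": 0, "wz": 0}, {"x": 0, "y": 0, "z": 0, "wx": 0, "wy": 0, "wz": 0}, {"x": 0, "y": 0, "z": 0, "wx": 0, "wy": 0, "wz": 0}, {"x": 0, "y": 0, "z": 0, "wx": 0, "wy": 0, "wz": 0}])

```text
time_s: 15.32
tcp_pos: [499.2, -190.4, 21.8]
tcp_rot: [[-0.963, -0.268, 0.001], [-0.268, 0.963, -0.0], [-0.001, -0.0, -1.0]]
ft_force: [0.0, 0.3, -0.1]
width: 49.9
grasp_force: 36.1
```

Request:
apply_moves(targets=[{"x": 0, "y": 0, "z": -0.04, "wx": 0, "wy": 0, "wz": 0}, {"x": 0, "y": 0, "z": 0, "wx": 0, "wy": 0, "wz": 0}, {"x": 0, "y": 0, "z": 0, "wx": 0, "wy": 0, "wz": 0}])

```text
time_s: 15.57
tcp_pos: [498.7, -190.5, 20.1]
tcp_rot: [[-0.964, -0.267, 0.001], [-0.267, 0.964, -0.0], [-0.001, -0.0, -1.0]]
ft_force: [-1.1, 0.4, -0.8]
width: 50.1
grasp_force: 36.1
```

Request:
apply_moves(targets=[{"x": 0, "y": 0, "z": -0.03, "wx": 0, "wy": 0, "wz": 0}, {"x": 0, "y": 0, "z": 0, "wx": 0, "wy": 0, "wz": 0}, {"x": 0, "y": 0, "z": 0, "wx": 0, "wy": 0, "wz": 0}])

```text
time_s: 15.82
tcp_pos: [498.7, -190.6, 19.6]
tcp_rot: [[-0.964, -0.268, 0.0], [-0.268, 0.964, -0.0], [-0.0, -0.0, -1.0]]
ft_force: [-2.4, 0.4, 7.9]
width: 50.4
grasp_force: 37.1
```

Request:
apply_moves(targets=[{"x": 0, "y": 0, "z": 0, "wx": 0, "wy": 0, "wz": 0}, {"x": 0, "y": 0, "z": 0, "wx": 0, "wy": 0, "wz": 0}, {"x": 0, "y": 0, "z": 0, "wx": 0, "wy": 0, "wz": 0}, {"x": 0, "y": 0, "z": 0, "wx": 0, "wy": 0, "wz": 0}, {"x": 0, "y": 0, "z": 0.4, "wx": 0, "wy": 0, "wz": 0}, {"x": 0, "y": 0, "z": 0.8, "wx": 0, "wy": 0, "wz": 0}, {"x": 0, "y": 0, "z": 1, "wx": 0, "wy": 0, "wz": 0}, {"x": 0, "y": 0, "z": 1, "wx": 0, "wy": 0, "wz": 0}, {"x": 0, "y": 0, "z": 1, "wx": 0, "wy": 0, "wz": 0}, {"x": 0.1, "y": 0.6, "z": 0.2, "wx": 0, "wy": 0, "wz": 0}, {"x": 0.1, "y": 1, "z": 0, "wx": 0, "wy": 0, "wz": 0}, {"x": 0.1, "y": 1, "z": 0, "wx": 0, "wy": 0, "wz": 0}], grip=75)

```text
time_s: 16.82
tcp_pos: [507.9, -112.1, 151.8]
tcp_rot: [[-0.964, -0.265, 0.002], [-0.265, 0.964, 0.0], [-0.002, -0.0, -1.0]]
ft_force: [0.1, 0.4, -1.2]
width: 74.9
grasp_force: 0.0
```

Request:
apply_moves(targets=[{"x": 0.1, "y": 1, "z": 0, "wx": 0, "wy": 0, "wz": 0}, {"x": 0.1, "y": 1, "z": 0, "wx": 0, "wy": 0, "wz": 0}, {"x": 0.1, "y": 1, "z": 0, "wx": 0, "wy": 0, "wz": 0}, {"x": 0.1, "y": 1, "z": 0, "wx": 0, "wy": 0, "wz": 0}, {"x": 0.1, "y": 1, "z": 0, "wx": 0, "wy": 0, "wz": 0}, {"x": 0.1, "y": 1, "z": 0, "wx": 0, "wy": 0, "wz": 0}, {"x": 0.1, "y": 1, "z": 0, "wx": 0, "wy": 0, "wz": 0}, {"x": 0.1, "y": 1, "z": 0, "wx": 0, "wy": 0, "wz": 0}, {"x": 0.1, "y": 1, "z": 0, "wx": 0, "wy": 0, "wz": 0}, {"x": 0.1, "y": 1, "z": 0, "wx": 0, "wy": 0, "wz": 0}, {"x": 0.1, "y": 1, "z": 0, "wx": 0, "wy": 0, "wz": 0}, {"x": 0.1, "y": 1, "z": 0, "wx": 0, "wy": 0, "wz": 0}], grip=56)

```text
time_s: 17.82
tcp_pos: [543.3, 249.0, 150.7]
tcp_rot: [[-0.964, -0.268, -0.0], [-0.268, 0.964, -0.0], [0.0, -0.0, -1.0]]
ft_force: [0.7, 0.5, -0.2]
width: 56.2
grasp_force: 0.0
```

Request:
apply_moves(targets=[{"x": 0, "y": 0.8, "z": 0, "wx": 0, "wy": 0, "wz": 0}, {"x": 0, "y": 0.5, "z": 0, "wx": 0, "wy": 0, "wz": 0}, {"x": 0, "y": 0, "z": 0, "wx": 0, "wy": 0, "wz": 0}, {"x": 0, "y": 0, "z": 0, "wx": 0, "wy": 0, "wz": 0}, {"x": 0, "y": 0, "z": 0, "wx": 0, "wy": 0, "wz": 0}])

```text
time_s: 18.23
tcp_pos: [543.2, 285.7, 150.6]
tcp_rot: [[-0.964, -0.267, -0.001], [-0.267, 0.964, -0.0], [0.001, -0.0, -1.0]]
ft_force: [-0.9, -0.3, 0.6]
width: 56.0
grasp_force: 0.0
```

```bash
python3 - <<'E'
from h import *
from rig import telemetry,optics
s=telemetry.get_state();print(s["tcp_pos"],s["width"])
f=wrist("w8");a=f["image"]
g=optics.grab_frame("scene");t=optics.grab_frame("top")
b=cv2.resize(t["image"][180:280,370:470],(300,300),interpolation=3);d=cv2.resize(g["image"][170:270,187:287],(300,300),interpolation=3)
o=np.vstack([np.hstack([b,d]),cv2.resize(a[120:480,100:540],(600,300))]);cv2.imwrite("pics/c8.png",o[:,:,::-1])
E
```

```text
[543.22516515 285.73989546 150.64015692] 55.98862158745289
```

View pics/c8.png

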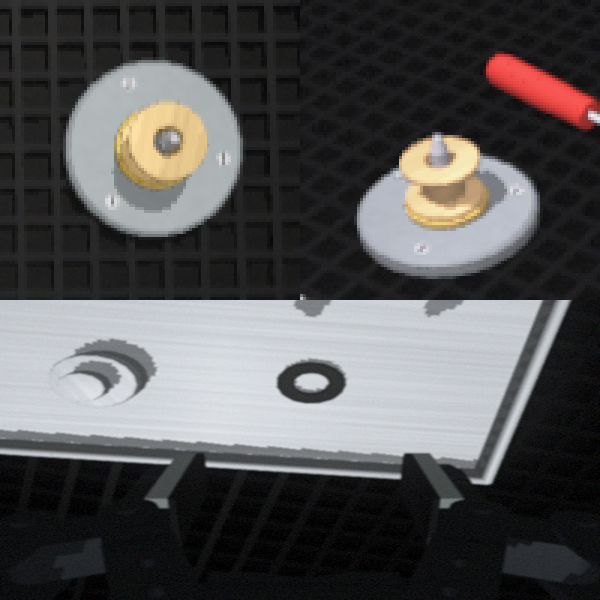

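The spool is seated flat on the washer. In the wrist crop the rubber ring is at (312,382), which is (328.8,218.4) in the full image. The weight is at about (95,380) in the crop.

```bash
python3 - <<'E'
from h import *
f=pickle.load(open("wrist.pkl","rb"));print(ray(f,(328.8,218.4),9))
t=pickle.load(open("top.pkl","rb"));g=pickle.load(open("scene.pkl","rb"))
for n,f,b,z in(("top",t,(170,195,202,226),8),("scene",g,(443,342,482,376),8)):
    x0,y0,x1,y1=b;m=np.zeros((480,640),np.uint8);m[y0:y1,x0:x1]=(f["image"][y0:y1,x0:x1].max(2)<110)*255
    c=max(cv2.findContours(m,0,1)[0],key=cv2.contourArea);e=cv2.fitEllipse(c);print(n,e,ray(f,e[0],z))
E
```

```text
[540.99309554 289.93204603   9.        ]
top ((184.74688720703125, 209.8332977294922), (17.03130340576172, 17.383413314819336), 83.80760955810547) [543.9208687  288.83787254   8.        ]
scene ((462.0158996582031, 359.0704040527344), (19.289459228515625, 24.860475540161133), 115.69319915771484) [543.61013653 288.71570899   8.        ]
```

Request:
apply_moves(targets=[{"x": 0.02, "y": 0.1, "z": -0.6, "wx": 0, "wy": 0, "wz": 0}, {"x": 0, "y": 0, "z": -1, "wx": 0, "wy": 0, "wz": 0}, {"x": 0, "y": 0, "z": -1, "wx": 0, "wy": 0, "wz": 0}, {"x": 0, "y": 0, "z": -1, "wx": 0, "wy": 0, "wz": 0}, {"x": 0, "y": 0, "z": -0.7, "wx": 0, "wy": 0, "wz": 0}, {"x": 0, "y": 0, "z": -0.4, "wx": 0, "wy": 0, "wz": 0}, {"x": 0, "y": 0, "z": -0.2, "wx": 0, "wy": 0, "wz": 0}, {"x": 0, "y": 0, "z": 0, "wx": 0, "wy": 0, "wz": 0}, {"x": 0, "y": 0, "z": 0, "wx": 0, "wy": 0, "wz": 0}], squeeze=25)

```text
time_s: 19.13
tcp_pos: [544.8, 289.7, 4.9]
tcp_rot: [[-0.964, -0.267, 0.001], [-0.267, 0.964, 0.001], [-0.001, 0.0, -1.0]]
ft_force: [0.4, -0.4, 0.5]
width: 56.0
grasp_force: 0.0
```

Request:
apply_moves(targets=[{"x": 0, "y": 0, "z": 0, "wx": 0, "wy": 0, "wz": 0}, {"x": 0, "y": 0, "z": 0, "wx": 0, "wy": 0, "wz": 0}, {"x": 0, "y": 0, "z": 0, "wx": 0, "wy": 0, "wz": 0}, {"x": 0, "y": 0, "z": 0, "wx": 0, "wy": 0, "wz": 0}, {"x": 0, "y": 0, "z": 0, "wx": 0, "wy": 0, "wz": 0}, {"x": 0, "y": 0, "z": 0, "wx": 0, "wy": 0, "wz": 0}], grip=30)

```text
time_s: 19.63
tcp_pos: [545.0, 290.3, 5.9]
tcp_rot: [[-0.963, -0.268, 0.002], [-0.268, 0.963, 0.002], [-0.003, 0.001, -1.0]]
ft_force: [-1.1, -1.0, 3.9]
width: 35.8
grasp_force: 24.4
```

Request:
apply_moves(targets=[{"x": 0, "y": 0, "z": 0.4, "wx": 0, "wy": 0, "wz": 0}, {"x": 0, "y": 0, "z": 0.8, "wx": 0, "wy": 0, "wz": 0}, {"x": 0, "y": 0, "z": 1, "wx": 0, "wy": 0, "wz": 0}, {"x": 0, "y": 0, "z": 1, "wx": 0, "wy": 0, "wz": 0}, {"x": -0.1, "y": -0.5, "z": 0.7, "wx": 0, "wy": 0, "wz": 0}, {"x": -0.1, "y": -1, "z": 0.3, "wx": 0, "wy": 0, "wz": 0}, {"x": -0.1, "y": -1, "z": 0, "wx": 0, "wy": 0, "wz": 0}, {"x": -0.1, "y": -1, "z": 0, "wx": 0, "wy": 0, "wz": 0}, {"x": -0.1, "y": -1, "z": 0, "wx": 0, "wy": 0, "wz": 0}, {"x": -0.1, "y": -1, "z": 0, "wx": 0, "wy": 0, "wz": 0}, {"x": -0.1, "y": -1, "z": 0, "wx": 0, "wy": 0, "wz": 0}, {"x": -0.1, "y": -1, "z": 0, "wx": 0, "wy": 0, "wz": 0}])

```text
time_s: 20.63
tcp_pos: [520.0, 63.3, 131.6]
tcp_rot: [[-0.963, -0.268, 0.002], [-0.268, 0.963, 0.001], [-0.002, 0.0, -1.0]]
ft_force: [-0.1, -0.1, -0.1]
width: 35.9
grasp_force: 25.0
```

Request:
apply_moves(targets=[{"x": -0.1, "y": -1, "z": 0, "wx": 0, "wy": 0, "wz": 0}, {"x": -0.1, "y": -1, "z": 0, "wx": 0, "wy": 0, "wz": 0}, {"x": -0.1, "y": -1, "z": 0, "wx": 0, "wy": 0, "wz": 0}, {"x": -0.1, "y": -1, "z": 0, "wx": 0, "wy": 0, "wz": 0}, {"x": -0.1, "y": -1, "z": 0, "wx": 0, "wy": 0, "wz": 0}, {"x": -0.1, "y": -1, "z": 0, "wx": 0, "wy": 0, "wz": 0}, {"x": -0.1, "y": -1, "z": 0, "wx": 0, "wy": 0, "wz": 0}, {"x": -0.05, "y": -1, "z": 0, "wx": 0, "wy": 0, "wz": 0}, {"x": 0, "y": -0.5, "z": 0, "wx": 0, "wy": 0, "wz": 0}, {"x": 0, "y": 0, "z": 0, "wx": 0, "wy": 0, "wz": 0}, {"x": 0, "y": 0, "z": 0, "wx": 0, "wy": 0, "wz": 0}, {"x": 0, "y": 0, "z": 0, "wx": 0, "wy": 0, "wz": 0}])

```text
time_s: 21.63
tcp_pos: [497.8, -190.3, 130.8]
tcp_rot: [[-0.964, -0.267, 0.001], [-0.267, 0.964, 0.0], [-0.001, -0.0, -1.0]]
ft_force: [0.2, -0.3, 0.6]
width: 36.1
grasp_force: 25.0
```

```bash
python3 - <<'E'
from h import *
from rig import telemetry,optics
s=telemetry.get_state();p=s["tcp_pos"];print(p,s["width"])
f=wrist("w9");g=optics.grab_frame("scene")
for x in(0,-3):print(x,proj(f,p+[x,0,5]),proj(g,p+[x,0,1]))
d=cv2.resize(g["image"][130:280,137:337],(640,480),interpolation=3)
o=cv2.resize(np.hstack([f["image"],d]),(800,300));cv2.imwrite("pics/c9.png",o[:,:,::-1])
E
```

```text
[ 497.77098913 -190.27808633  130.79672043] 36.12300127496166
0 [322.70454897 325.42178023] [228.13714202 186.87950809]
-3 [324.7787004  318.90630662] [229.22268617 186.14328732]
```

View pics/c9.png

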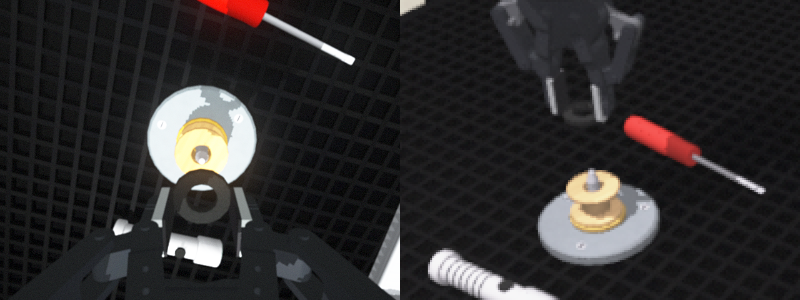

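The rubber ring is held level over the spindle, and the stack below is intact. Lowering.

Request:
apply_moves(targets=[{"x": 0.02, "y": 0, "z": -0.5, "wx": 0, "wy": 0, "wz": 0}, {"x": 0, "y": 0, "z": -0.6, "wx": 0, "wy": 0, "wz": 0}, {"x": 0, "y": 0, "z": -0.4, "wx": 0, "wy": 0, "wz": 0}, {"x": 0, "y": 0, "z": -0.4, "wx": 0, "wy": 0, "wz": 0}, {"x": 0, "y": 0, "z": -0.3, "wx": 0, "wy": 0, "wz": 0}, {"x": 0, "y": 0, "z": -0.2, "wx": 0, "wy": 0, "wz": 0}, {"x": 0, "y": 0, "z": -0.16, "wx": 0, "wy": 0, "wz": 0}, {"x": 0, "y": 0, "z": 0, "wx": 0, "wy": 0, "wz": 0}, {"x": 0, "y": 0, "z": 0, "wx": 0, "wy": 0, "wz": 0}, {"x": 0, "y": 0, "z": 0, "wx": 0, "wy": 0, "wz": 0}])

```text
time_s: 22.57
tcp_pos: [498.6, -190.3, 53.4]
tcp_rot: [[-0.963, -0.268, 0.001], [-0.268, 0.963, -0.0], [-0.001, -0.0, -1.0]]
ft_force: [0.3, 0.5, -1.3]
width: 35.6
grasp_force: 25.0
```

Request:
apply_moves(targets=[{"x": 0, "y": 0, "z": -0.04, "wx": 0, "wy": 0, "wz": 0}, {"x": 0, "y": 0, "z": 0, "wx": 0, "wy": 0, "wz": 0}, {"x": 0, "y": 0, "z": 0, "wx": 0, "wy": 0, "wz": 0}])

```text
time_s: 22.82
tcp_pos: [498.7, -190.5, 52.9]
tcp_rot: [[-0.963, -0.268, 0.001], [-0.268, 0.963, -0.0], [-0.001, -0.0, -1.0]]
ft_force: [-2.0, 2.5, 6.9]
width: 35.6
grasp_force: 26.1
```

Request:
apply_moves(targets=[{"x": 0, "y": 0, "z": 0, "wx": 0, "wy": 0, "wz": 0}, {"x": 0, "y": 0, "z": 0, "wx": 0, "wy": 0, "wz": 0}, {"x": 0, "y": 0, "z": 0, "wx": 0, "wy": 0, "wz": 0}, {"x": 0, "y": 0, "z": 0, "wx": 0, "wy": 0, "wz": 0}, {"x": 0, "y": 0, "z": 0.4, "wx": 0, "wy": 0, "wz": 0}, {"x": 0, "y": 0, "z": 0.8, "wx": 0, "wy": 0, "wz": 0}, {"x": 0, "y": 0, "z": 1, "wx": 0, "wy": 0, "wz": 0}, {"x": 0.2, "y": 0.35, "z": 0.8, "wx": 0, "wy": 0, "wz": 0}, {"x": 0.2, "y": 1, "z": 0.2, "wx": 0, "wy": 0, "wz": 0}, {"x": 0.2, "y": 1, "z": 0, "wx": 0, "wy": 0, "wz": 0}, {"x": 0.2, "y": 1, "z": 0, "wx": 0, "wy": 0, "wz": 0}, {"x": 0.2, "y": 1, "z": 0, "wx": 0, "wy": 0, "wz": 0}], grip=60)

```text
time_s: 23.82
tcp_pos: [528.3, -58.8, 148.2]
tcp_rot: [[-0.964, -0.267, 0.001], [-0.267, 0.964, 0.0], [-0.001, 0.0, -1.0]]
ft_force: [1.3, -0.2, -0.1]
width: 60.3
grasp_force: 0.0
```

Request:
apply_moves(targets=[{"x": 0.2, "y": 1, "z": 0, "wx": 0, "wy": 0, "wz": 0}, {"x": 0.2, "y": 1, "z": 0, "wx": 0, "wy": 0, "wz": 0}, {"x": 0.2, "y": 1, "z": 0, "wx": 0, "wy": 0, "wz": 0}, {"x": 0.2, "y": 1, "z": 0, "wx": 0, "wy": 0, "wz": 0}, {"x": 0.2, "y": 1, "z": 0, "wx": 0, "wy": 0, "wz": 0}, {"x": 0.2, "y": 1, "z": 0, "wx": 0, "wy": 0, "wz": 0}, {"x": 0.06, "y": 1, "z": 0, "wx": 0, "wy": 0, "wz": 0}, {"x": 0, "y": 0.6, "z": 0, "wx": 0, "wy": 0, "wz": 0}, {"x": 0, "y": 0.4, "z": 0, "wx": 0, "wy": 0, "wz": 0}, {"x": 0, "y": 0, "z": 0, "wx": 0, "wy": 0, "wz": 0}, {"x": 0, "y": 0, "z": 0, "wx": 0, "wy": 0, "wz": 0}, {"x": 0, "y": 0, "z": 0, "wx": 0, "wy": 0, "wz": 0}], grip=50)

```text
time_s: 24.82
tcp_pos: [565.8, 179.2, 147.8]
tcp_rot: [[-0.964, -0.267, -0.0], [-0.267, 0.964, -0.0], [0.001, -0.0, -1.0]]
ft_force: [0.0, -0.7, 0.6]
width: 50.1
grasp_force: 0.0
```

```bash
python3 - <<'E'
from h import *
from rig import telemetry,optics
s=telemetry.get_state();print(s["tcp_pos"],s["width"])
f=wrist("w10");a=f["image"]
g=optics.grab_frame("scene");t=optics.grab_frame("top")
b=cv2.resize(t["image"][180:280,370:470],(300,300),interpolation=3);d=cv2.resize(g["image"][170:270,187:287],(300,300),interpolation=3)
o=np.vstack([np.hstack([b,d]),cv2.resize(a[120:420,170:470],(600,300))]);cv2.imwrite("pics/c10.png",o[:,:,::-1])
for x in(566.5,563.5):print(proj(f,(x,180,41)))
print("scene knob exp",proj(g,(566.5,180,41)))
E
```

```text
[565.79090233 179.22930429 147.77874622] 50.14652929281841
[323.34196084 236.00195804]
[324.57930161 231.80057099]
scene knob exp [391.91009028 325.53591134]
```

View pics/c10.png

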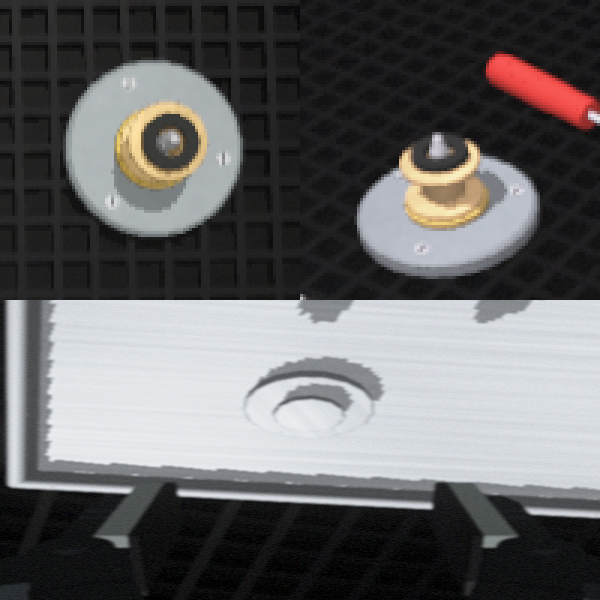

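The rubber washer lies flat on the spool around the spindle. The knob top is at (309,414) in the crop, in line with the gripper. I'll grip the knob.

Request:
apply_moves(targets=[{"x": 0, "y": 0.01, "z": -0.6, "wx": 0, "wy": 0, "wz": 0}, {"x": 0, "y": 0, "z": -1, "wx": 0, "wy": 0, "wz": 0}, {"x": 0, "y": 0, "z": -1, "wx": 0, "wy": 0, "wz": 0}, {"x": 0, "y": 0, "z": -0.7, "wx": 0, "wy": 0, "wz": 0}, {"x": 0, "y": 0, "z": -0.4, "wx": 0, "wy": 0, "wz": 0}, {"x": 0, "y": 0, "z": -0.26, "wx": 0, "wy": 0, "wz": 0}, {"x": 0, "y": 0, "z": 0, "wx": 0, "wy": 0, "wz": 0}, {"x": 0, "y": 0, "z": 0, "wx": 0, "wy": 0, "wz": 0}], squeeze=40)

```text
time_s: 25.63
tcp_pos: [566.4, 180.0, 29.4]
tcp_rot: [[-0.964, -0.267, 0.0], [-0.267, 0.964, -0.0], [-0.0, -0.0, -1.0]]
ft_force: [0.0, -0.3, -0.0]
width: 49.9
grasp_force: 0.0
```

Request:
apply_moves(targets=[{"x": 0, "y": 0, "z": 0, "wx": 0, "wy": 0, "wz": 0}, {"x": 0, "y": 0, "z": 0, "wx": 0, "wy": 0, "wz": 0}, {"x": 0, "y": 0, "z": 0, "wx": 0, "wy": 0, "wz": 0}, {"x": 0, "y": 0, "z": 0, "wx": 0, "wy": 0, "wz": 0}, {"x": 0, "y": 0, "z": 0, "wx": 0, "wy": 0, "wz": 0}, {"x": 0, "y": 0, "z": 0, "wx": 0, "wy": 0, "wz": 0}, {"x": 0, "y": 0, "z": 0, "wx": 0, "wy": 0, "wz": 0}], grip=14)

```text
time_s: 26.22
tcp_pos: [566.8, 180.6, 30.5]
tcp_rot: [[-0.963, -0.268, 0.002], [-0.268, 0.963, 0.001], [-0.002, 0.0, -1.0]]
ft_force: [-1.2, -1.2, 6.7]
width: 21.7
grasp_force: 39.0
```

Request:
apply_moves(targets=[{"x": 0, "y": 0, "z": 0.4, "wx": 0, "wy": 0, "wz": 0}, {"x": 0, "y": 0, "z": 0.8, "wx": 0, "wy": 0, "wz": 0}, {"x": 0, "y": 0, "z": 1, "wx": 0, "wy": 0, "wz": 0}, {"x": -0.2, "y": -0.4, "z": 0.9, "wx": 0, "wy": 0, "wz": 0}, {"x": -0.2, "y": -0.8, "z": 0.6, "wx": 0, "wy": 0, "wz": 0}, {"x": -0.2, "y": -1, "z": 0, "wx": 0, "wy": 0, "wz": 0}, {"x": -0.2, "y": -1, "z": 0, "wx": 0, "wy": 0, "wz": 0}, {"x": -0.2, "y": -1, "z": 0, "wx": 0, "wy": 0, "wz": 0}, {"x": -0.2, "y": -1, "z": 0, "wx": 0, "wy": 0, "wz": 0}, {"x": -0.2, "y": -1, "z": 0, "wx": 0, "wy": 0, "wz": 0}, {"x": -0.2, "y": -1, "z": 0, "wx": 0, "wy": 0, "wz": 0}, {"x": -0.2, "y": -1, "z": 0, "wx": 0, "wy": 0, "wz": 0}])

```text
time_s: 27.22
tcp_pos: [511.2, -66.9, 140.3]
tcp_rot: [[-0.964, -0.268, 0.0], [-0.268, 0.964, 0.001], [-0.0, 0.0, -1.0]]
ft_force: [0.9, -0.7, -3.0]
width: 21.7
grasp_force: 39.6
```

Request:
apply_moves(targets=[{"x": -0.2, "y": -1, "z": 0, "wx": 0, "wy": 0, "wz": 0}, {"x": -0.2, "y": -1, "z": 0, "wx": 0, "wy": 0, "wz": 0}, {"x": -0.1, "y": -1, "z": 0, "wx": 0, "wy": 0, "wz": 0}, {"x": 0, "y": -0.7, "z": 0, "wx": 0, "wy": 0, "wz": 0}, {"x": 0, "y": -0.45, "z": 0, "wx": 0, "wy": 0, "wz": 0}, {"x": 0, "y": 0, "z": 0, "wx": 0, "wy": 0, "wz": 0}, {"x": 0, "y": 0, "z": 0, "wx": 0, "wy": 0, "wz": 0}, {"x": 0, "y": 0, "z": 0, "wx": 0, "wy": 0, "wz": 0}])

```text
time_s: 27.88
tcp_pos: [496.8, -189.8, 140.1]
tcp_rot: [[-0.964, -0.267, -0.0], [-0.267, 0.964, 0.0], [-0.0, 0.0, -1.0]]
ft_force: [-0.1, 0.2, -2.3]
width: 21.5
grasp_force: 39.6
```

```bash
python3 - <<'E'
from h import *
from rig import telemetry,optics
s=telemetry.get_state();p=s["tcp_pos"];print(p,s["width"])
f=wrist("w11");g=optics.grab_frame("scene")
def ext(f,c,r):
    q=np.array([proj(f,[c[0]+r*np.cos(t),c[1]+r*np.sin(t),c[2]]) for t in np.linspace(0,6.283,180)]);return q.min(0).round(1),q.max(0).round(1)
for n,q in(("w",f),("s",g)):
  for x in(0,-3):print(n,x,"disc bot",ext(q,p+[x,0,-26.5],23))
d=cv2.resize(g["image"][150:240,177:297],(640,480),interpolation=3)
o=cv2.resize(np.hstack([f["image"],d]),(800,300));cv2.imwrite("pics/c11.png",o[:,:,::-1])
E
```

```text
[ 496.77211195 -189.80979116  140.05301058] 21.465581514625143
w 0 disc bot (array([273. , 242.8]), array([372.1, 332.5]))
w -3 disc bot (array([274.5, 236.7]), array([374.1, 327.3]))
s 0 disc bot (array([217.4, 188.5]), array([242.5, 202. ]))
s -3 disc bot (array([218.5, 187.8]), array([243.5, 201.2]))
```

View pics/c11.png

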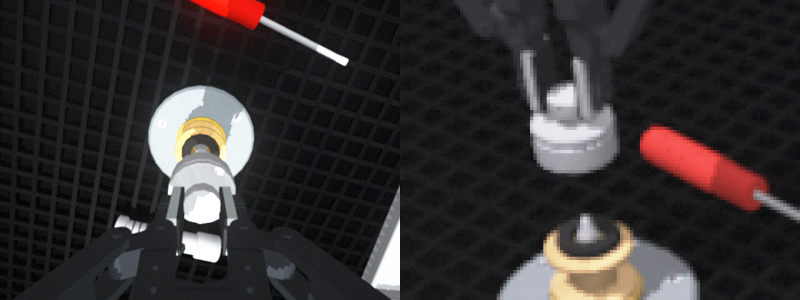

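The weight hangs upright. In the scene half its disc spans columns 533–617, which matches a weight centred on the TCP, and it sits right above the spindle tip at (586,214). Lowering.

Request:
apply_moves(targets=[{"x": 0.01, "y": -0.02, "z": -0.4, "wx": 0, "wy": 0, "wz": 0}, {"x": 0, "y": 0, "z": -0.4, "wx": 0, "wy": 0, "wz": 0}, {"x": 0, "y": 0, "z": -0.3, "wx": 0, "wy": 0, "wz": 0}, {"x": 0, "y": 0, "z": -0.3, "wx": 0, "wy": 0, "wz": 0}, {"x": 0, "y": 0, "z": -0.2, "wx": 0, "wy": 0, "wz": 0}, {"x": 0, "y": 0, "z": -0.2, "wx": 0, "wy": 0, "wz": 0}, {"x": 0, "y": 0, "z": 0, "wx": 0, "wy": 0, "wz": 0}, {"x": 0, "y": 0, "z": 0, "wx": 0, "wy": 0, "wz": 0}, {"x": 0, "y": 0, "z": 0, "wx": 0, "wy": 0, "wz": 0}])

```text
time_s: 28.73
tcp_pos: [497.6, -190.8, 86.4]
tcp_rot: [[-0.964, -0.268, 0.0], [-0.268, 0.964, -0.0], [-0.0, -0.0, -1.0]]
ft_force: [-1.0, -0.0, -2.2]
width: 21.5
grasp_force: 39.7
```

Request:
apply_moves(targets=[{"x": 0, "y": 0, "z": -0.05, "wx": 0, "wy": 0, "wz": 0}, {"x": 0, "y": 0, "z": 0, "wx": 0, "wy": 0, "wz": 0}, {"x": 0, "y": 0, "z": 0, "wx": 0, "wy": 0, "wz": 0}])

```text
time_s: 28.98
tcp_pos: [497.4, -190.8, 84.8]
tcp_rot: [[-0.964, -0.267, 0.0], [-0.267, 0.964, 0.0], [-0.0, -0.0, -1.0]]
ft_force: [-0.5, -0.9, -2.2]
width: 21.8
grasp_force: 39.7
```

Request:
apply_moves(targets=[{"x": 0, "y": 0, "z": -0.03, "wx": 0, "wy": 0, "wz": 0}, {"x": 0, "y": 0, "z": 0, "wx": 0, "wy": 0, "wz": 0}, {"x": 0, "y": 0, "z": 0, "wx": 0, "wy": 0, "wz": 0}])

```text
time_s: 29.23
tcp_pos: [497.6, -190.9, 84.5]
tcp_rot: [[-0.963, -0.268, 0.001], [-0.268, 0.963, -0.0], [-0.001, -0.001, -1.0]]
ft_force: [-2.8, 1.5, 5.9]
width: 21.6
grasp_force: 40.3
```

Contact is made at the expected height. Release, let it settle and lift clear.

Request:
apply_moves(targets=[{"x": 0, "y": 0, "z": 0, "wx": 0, "wy": 0, "wz": 0}, {"x": 0, "y": 0, "z": 0, "wx": 0, "wy": 0, "wz": 0}, {"x": 0, "y": 0, "z": 0, "wx": 0, "wy": 0, "wz": 0}, {"x": 0, "y": 0, "z": 0, "wx": 0, "wy": 0, "wz": 0}, {"x": 0, "y": 0, "z": 0, "wx": 0, "wy": 0, "wz": 0}, {"x": 0, "y": 0, "z": 0.3, "wx": 0, "wy": 0, "wz": 0}, {"x": 0, "y": 0, "z": 0.7, "wx": 0, "wy": 0, "wz": 0}, {"x": 0, "y": 0, "z": 1, "wx": 0, "wy": 0, "wz": 0}, {"x": 0, "y": 0, "z": 1, "wx": 0, "wy": 0, "wz": 0}, {"x": 0, "y": 0, "z": 0.5, "wx": 0, "wy": 0, "wz": 0}, {"x": 0, "y": 0.6, "z": 0, "wx": 0, "wy": 0, "wz": 0}, {"x": 0, "y": 1, "z": 0, "wx": 0, "wy": 0, "wz": 0}], grip=60)

```text
time_s: 30.23
tcp_pos: [498.0, -143.7, 190.7]
tcp_rot: [[-0.964, -0.265, 0.003], [-0.265, 0.964, -0.0], [-0.003, -0.001, -1.0]]
ft_force: [-0.2, 0.1, -0.2]
width: 59.8
grasp_force: 0.0
```

Request:
apply_moves(targets=[{"x": 0, "y": 1, "z": 0, "wx": 0, "wy": 0, "wz": 0}, {"x": 0, "y": 1, "z": 0, "wx": 0, "wy": 0, "wz": 0}, {"x": 0, "y": 1, "z": 0, "wx": 0, "wy": 0, "wz": 0}, {"x": 0, "y": 1, "z": 0, "wx": 0, "wy": 0, "wz": 0}, {"x": 0, "y": 0.6, "z": 0, "wx": 0, "wy": 0, "wz": 0}, {"x": 0, "y": 0, "z": 0, "wx": 0, "wy": 0, "wz": 0}, {"x": 0, "y": 0, "z": 0, "wx": 0, "wy": 0, "wz": 0}, {"x": 0, "y": 0, "z": 0, "wx": 0, "wy": 0, "wz": 0}])

```text
time_s: 30.9
tcp_pos: [497.3, -4.9, 189.1]
tcp_rot: [[-0.963, -0.268, 0.0], [-0.268, 0.963, 0.0], [-0.0, -0.0, -1.0]]
ft_force: [0.1, 0.1, 0.2]
width: 60.1
grasp_force: 0.0
```

```bash
python3 - <<'E'
from h import *
from rig import optics
g=optics.grab_frame("scene");f=optics.grab_frame("top");pickle.dump((g,f),open("end.pkl","wb"))
for n,q in(("scene",g),("top",f)):
  print(n,"knob top exp",proj(q,(497,-190.5,95)).round(1),"disc top",proj(q,(497,-190.5,79)).round(1),"tip would be",proj(q,(497,-190,67)).round(1))
  c=proj(q,(497,-190.5,79)).round().astype(int);h=cv2.cvtColor(q["image"],cv2.COLOR_RGB2GRAY)
  print(cv2.resize(h[c[1]-20:c[1]+28,c[0]-20:c[0]+20],(20,24),interpolation=cv2.INTER_AREA))
E
```

```text
scene knob top exp [230.9 203.4] disc top [232.  210.4] tip would be [233.  215.6]
[[ 27  26  23  24  27  22  19  20  23  28  29  30  23  18  19  21  26  26
   41 121]
 [ 21  27  29  29  26  21  20  19  25  27  21  24  27  27  26  29  26  19
   62 121]
 [ 25  28  24  23  24  28  27  29  26  19  18  19  21  26  26  27  27  24
   57 106]
 [ 27  21  19  17  20  25  28  26  28  25  24  22  28  26  20  18  22  26
   33  74]
 [ 28  26  23  22  27  26  21  17  21  35  35  29  28  21  18  19  22  28
   24  27]
 [ 22  24  29  30  29  22  32 102 174 198 196 148  45  28  26  27  29  22
   18  17]
 [ 23  29  28  22  25  27 136 233 234 235 234 234 116  23  28  26  29  27
   22  20]
 [ 29  27  21  18  20  21 200 236 235 237 235 221 165 149  67  22  20  24
   28  29]
 [ 29  26  23  20  35 148 183 206 217 221 191 144 129 183 184  88  18  21
   29  26]
 [ 22  25  28  30 155 229 204 161 167 160 145 131 144 157 197 184  31  28
   23  18]
 [ 21  22  28  52 225 232 228 196 147 143 133 133 161 187 230 193  44  27
   22  18]
 [ 25  28  24  60 225 232 232 229 204 169 192 207 220 231 224 152  47  24
   28  2
[... 2445 characters left out ...]
 222 223
  221 213]
 [169 162 181 185 196 189 187 182 181 174 190 174 213 220 221 222 221 223
  220 204]
 [169 168 165 165 180 180 175 174 181 176 174 191 221 221 221 222 221 222
  221 159]
 [169 169 168 165 162 166 166 172 170 163 167 213 222 222 223 223 222 223
  206  85]
 [171 169 168 168 168 165 166 167 167 166 186 223 222 221 223 223 222 218
  154  43]
 [180 169 169 169 169 168 167 166 166 166 211 223 220 219 221 223 222 186
   69  36]
 [173 168 168 169 168 169 168 166 167 168 201 223 221 220 222 223 197  99
   45  36]
 [177 168 167 167 168 168 168 168 167 173 223 222 221 222 219 195 112  50
   47  41]
 [215 174 166 166 168 168 167 167 180 215 222 222 221 213 163  86  52  51
   50  51]]
```

The knob is at (231,203) in the scene view and was expected at (230.9,203.4). The disc is level, so the weight is seated. I'll hand the job in.

```bash
python3 -c "
from rig import job;print(job.finish_job())"
```

```text
the job is handed in; nothing more can be done
None
```

The reel is back together on the spindle (brass washer, birch spool, rubber washer, drag weight knob up) and handed in at about 31 s; the last camera check showed the weight seated upright, and the torch and screwdriver were left alone.

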